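Nip up the pencil-barrel clamp with the break-back wrench

TASK

Pick up the break-back wrench (the slotted head with a handle jointed behind it), fit its slot straight down over the upright tab of the screw on the barrel clamp until it sits fully home, and turn it clockwise (seen from above) by its handle until the knuckle trips and the handle kinks. Stop gently at that click without pushing on against the kinked handle, use only the wrench on the screw, and leave the wrench sitting on the screw, kinked, with the gripper clear. Leave everything else on the table where it is.

Things in the scene. Friction and masses are not known exactly. Their poses are not given: they have to be found in the camera images.
- wrench: Break-back wrench, 0.28 kg, 16 mm tall, flat on the table. Origin: centre of the slot, on the underside of the steel head. z up. Head 60 mm (x) by 40 mm (y) with a through slot 44 mm long in x, 14 mm wide in y; it fits the tab either way round. A knuckle (vertical hinge) at x = -38 mm joins the handle, which runs along -x when straight. Centre of mass near x = -25 mm.
- grip (a point): Middle of the wrench's handle, a good place to hold or push: 8 mm above its underside, 52 mm behind the knuckle, so 90 mm behind the slot's centre while straight. The handle is a straight aluminium bar 14 mm wide, 16 mm tall, from 8 to 148 mm behind the knuckle, with a rubber band near its free end. Axes turn with the handle; -x points to the free end.
- handle (a joint): Kink of the knuckle, rad: 0 straight, up to 0.22. Turned clockwise from above against a stalled head, its detent breaks at about 0.45 N m (7 to 9 N sideways at the grip point): resistance drops, and once past 0.14 the handle snaps to its stop at 0.22 and stays; let go sooner, it springs back. Pushing on there with over about 14 N overloads the screw. It cannot kink the other way.
- screw: Tab-headed clamp screw. Origin: on its vertical axis at the tab's foot, on a dark washer 76 mm across, 42 mm above the table; a fully home wrench has its underside here. Tab 40 mm (x) by 10 mm (y), 14 mm tall, top edge rounded. z up. Turns clockwise from above with light drag (0.12 N m), stops dead after an unknown 0.4 to 1.1 rad; only then can the wrench trip. Slot play about 0.1 rad.
- clamp: Barrel clamp fixed to the table; origin on the table below the screw. Base plate 110 by 100 by 12 mm; a steel strap, top 40 mm high, reaching 53 mm to +x, holds a black pencil barrel (12 mm thick, 135 mm long along y, 36 mm to +x of the screw, top 33 mm high). Only the tab stands higher than the washer.
- bowl: White melamine bowl, 110 mm across, 50 mm tall; origin centre of underside. Bystander.
- sleeve_a: Frosted grip sleeve, upright tube 20 mm across, 34 mm tall; origin centre of underside. Bystander.
- sleeve_b: The second frosted grip sleeve, same as the other. Bystander.
- cone_tip: Rose-gold cone tip, 18 mm across, 30 mm tall, standing; origin centre of underside. Bystander.
- spanner: Plain one-piece open-ended spanner, 150 mm long, lying flat; no knuckle, does not fit the tab. Origin on its underside. Bystander.
- jar: Small glass jar with a metal lid, 48 mm across, 60 mm tall; origin centre of underside. Bystander.

How it is judged (in metres and radians):
On the way, in this order (a step that is already met when the one before it is completed fails the run):
1. the straight wrench sits fully home over the screw's tab (horizontal distance between wrench and screw below 0.006 m and z of wrench in the frame of screw below 0.003 m and angle between wrench's own z axis and vertical below 0.08 rad and angle between the x axis of wrench and the x axis of screw, either way round below 0.22 rad and value of joint handle below 0.06 rad), for 0.2 s.
2. the wrench, still home on the tab, has tripped: its handle is kinked (horizontal distance between wrench and screw below 0.006 m and z of wrench in the frame of screw below 0.003 m and angle between wrench's own z axis and vertical below 0.08 rad and angle between the x axis of wrench and the x axis of screw, either way round below 0.22 rad and value of joint handle above 0.17 rad), for 0.2 s.
At the end, for the whole second after the job is handed in: the wrench rests level and still, fully home on the screw's tab (within 6 mm of its axis, within 3 mm of the washer's height, in line with the tab within 0.22 rad), its handle kinked by more than 0.17 rad, the robot clear (all of step 2 and linear speed of wrench below 0.02 m/s); the robot touches nothing.
It fails at once if the screw is overloaded: more than 90 N between wrench and screw (pushing on past the click, or ramming the tab) (contact force between wrench and screw above 90 N).
It fails at once if the handle is kinked while the wrench is off the screw (value of joint handle above 0.12 rad and (horizontal distance between wrench and screw above 0.012 m or z of wrench in the frame of screw above 0.01 m)).
It fails at once if the screw's tab is pushed by the gripper itself (contact force between screw and the arm above 4 N).
It fails at once if a bystander is moved by more than 20 mm (distance of any of bowl, sleeve_a, sleeve_b, cone_tip, spanner, jar from where it was at the start of the episode above 0.02 m).
It also fails if it takes over 64 s, if anything falls off the work surface, if the arm or the gripper's body presses on something with over 40 N, if the wrist force passes 120 N, or if a joint passes its speed limit or range.

ROBOT

A 7-joint arm with a two-finger parallel gripper is mounted at the origin on the work surface. World frame = base frame: x ahead of the robot, y to its left, z up, the work surface at z = 0. Lengths are in m, angles in degrees, forces in N, time in s.
With the tool pointing down it reaches from about 0.425 to 0.925 m from the base axis. Payload 6.8 kg.
Tool frame: the origin (TCP) lies on the mounting face of the last link; the fingertips stand 173 mm ahead of it and the grasp point (between the pads) lies 155 mm ahead of it; z points along the fingers, y is the line along which they close (so a half turn about z gives the same grasp; the last joint's range is limited). The gripper opens to 85 mm and grips with 20 to 120 N. Pads are 22 mm wide; open, the fingers measure 114 mm over their backs; the gripper's body (76 mm by 85 mm) begins 54 mm behind the grasp point. The pads swing forward as they close: fully open they stand 13 mm farther back than shut.
Start: joints at [-69.62, 27.33, 1.283, 89.118, -0.659, 63.558, -4.761], TCP at [0.302, 0.604, 0.405] pointing down, gripper open.
Joint ranges: [-169.35, 169.35], [-19.33, 120.38], [-80.79, 83.38], [13.8, 139.57], [-78.32, 258.32], [9.67, 109.79], [-169.56, 169.56]. Speed limits (degrees/s): [136.94, 136.94, 180, 180, 180, 180, 180].

INTERFACE

Orientations are given as a 3x3 rotation matrix whose columns are the frame's x, y, z axes.
In Python, from station import bot, imaging, status gives the robot as it stands (bot), with the cameras (imaging) and the readings (status).
- The arm moves only by the shell command python3 inch.py [FORCE], which reads ROWS from standard input. ROWS is a JSON list of rows, 1 to 20 of them, each written [[rx, ry, rz], [dx, dy, dz], opening]: a rotation vector rx, ry, rz in degrees, then dx, dy, dz in m, then the opening from 0.0 (shut) to 1.0 (fully open); each row is the pose to reach, as a shift and turn from the pose commanded when the command began, along the tool's axes at that moment; what a row does not reach only later rows make up. A row lasts 1/12 s, in which the tool goes at most 0.0417 m and 7.16 degrees, less where a joint would pass 70% of its speed; a pose out of reach is approached as far as the arm can. The fingers move at their own pace and stop on an object; FORCE is the grip in N (left out, the last holds). Time passes only in rows, so rows that do not move let the fingers close. It prints the time, the measured TCP pose, the force, the opening and the grip force at its end. Input that does not fit is refused with a message, and nothing moves.
- status.observe(): the state, without advancing time (a new reading comes with each control period).
- imaging.grab_frame(name): name is "scene" or "top" or "wrist"; returns the picture (480x640x3 uint8, red, green, blue); there is no depth.
- imaging.camera_model(name): a dict with "fx", "fy", "cx", "cy" (pixels), "R" (3x3) and "t" (3): a world point X has camera coordinates R X + t; the wrist camera has in their place "tool_from_camera" (4x4, takes a point from camera to tool coordinates, whose origin is the TCP and whose axes are the flange's). Camera axes: x right, y down, z forward; pixel columns grow to the right and rows downward; lengths in m; the calibration is good to about 2 mm. A picture is of the moment at which its call begins: read the wrist's pose just before it. camera_model takes no time and is no camera call.
- bot.close_job(): hands the job in; it is judged then, once.
The state is a dict: "time": time; "joint_positions": joint angles; "dq": joint speeds; "tau": joint torques, N m; "position": TCP position; "eef_rot": TCP orientation; "wrist_force": force on the tool from outside, world axes, zero at the start; "wrist_torque": the same for the moment, N m; "finger_gap": opening from 0.0 (shut) to 1.0 (fully open); "finger_force": force on a finger pad.
Only numpy, scipy, OpenCV 4.12 (cv2) and the standard library are available. Lean on these libraries where they do the work, as an engineer would, in place of code of your own. Each camera call takes 0.05 s, during which the arm holds its last target. There are 200 camera calls.

## Working session

There is one attempt and no reset: what is moved stays moved. The work goes in short steps, Python scripts to look and compute and a shell command to move; the robot and the scene stay as the last step left them, time stands still between calls to the robot, and variables do not carry over. Pictures are saved under pics/ and viewed, at most 10 in all, crops included, and the job is handed in when it is done.

```bash
mkdir -p pics; ls
python3 - <<'E'
from station import bot, imaging, status
import cv2
s=status.observe(); print(s['time'],s['position'],s['eef_rot'],s['finger_gap'])
for n in("scene","top"):
    cv2.imwrite(f"pics/{n}0.png",imaging.grab_frame(n)[:,:,::-1]); print(imaging.camera_model(n))
print(imaging.camera_model("wrist"))
E
```

```text
inch.py
pics
station.py
0.0 [0.30185277 0.60343888 0.40369484] [[-8.94349297e-01  4.47368766e-01 -7.22257123e-04]
 [ 4.47369331e-01  8.94347631e-01 -1.73094682e-03]
 [-1.28422596e-04 -1.87118676e-03 -9.99998241e-01]] 0.998234913998201
{'fx': 561.7799085862346, 'fy': 561.7799085862346, 'cx': 322.84741629421535, 'cy': 240.46774087313304, 'R': array([[ 0.25093833,  0.96796379, -0.00872084],
       [ 0.630595  , -0.17029961, -0.75719746],
       [-0.73442487,  0.18451055, -0.65312783]]), 't': array([-0.15024381, -0.32132083,  1.508259  ])}
{'fx': 505.0886551414645, 'fy': 505.0886551414645, 'cx': 319.9975928556764, 'cy': 233.00544716290668, 'R': array([[-0.00599115, -0.99973016, -0.02244349],
       [-0.98950351,  0.00916748, -0.14421774],
       [ 0.14438457,  0.02134388, -0.98929143]]), 't': array([0.00313098, 0.5977251 , 1.1108394 ])}
{'fx': 347.8121997262174, 'fy': 347.8121997262174, 'cx': 317.7598167834682, 'cy': 238.43936232857132, 'tool_from_camera': array([[-6.18129875e-04, -9.48967126e-01, -3.15374399e-01,
         8.07397033e-02],
       [ 9.99999807e-01, -5.66876869e-04, -2.54244614e-04,
         3.18869167e-04],
       [ 6.24913285e-05, -3.15374495e-01,  9.48967293e-01,
         3.15095420e-02],
       [ 0.00000000e+00,  0.00000000e+00,  0.00000000e+00,
         1.00000000e+00]])}
```

View pics/top0.png

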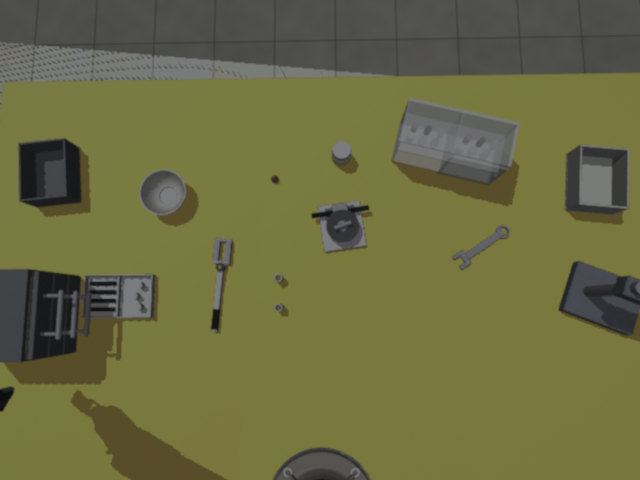

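View pics/scene0.png

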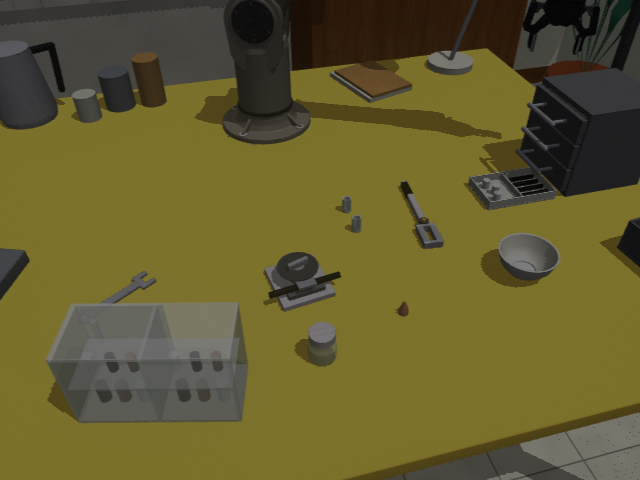

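The top view shows the wrench head at about (222,252) with its handle down to (215,328), and the clamp screw at (343,227). The sleeves are at (279,279) and (279,308), the cone at (275,179), and the jar at (341,152). I'll zoom in on both targets.

```bash
cat > h.py <<'E'
import numpy as np,cv2
from station import bot, imaging, status
def ray(cam,uv,z,T=None):
    m=imaging.camera_model(cam); uv=np.atleast_2d(uv).astype(float)
    d=np.c_[(uv[:,0]-m['cx'])/m['fx'],(uv[:,1]-m['cy'])/m['fy'],np.ones(len(uv))]
    if T is None: R=m['R'].T; o=-R@m['t']
    else: A=T@m['tool_from_camera']; R=A[:3,:3]; o=A[:3,3]
    w=d@R.T
    return o+w*((z-o[2])/w[:,2])[:,None]
def tool(s):
    T=np.eye(4);T[:3,:3]=s['eef_rot'];T[:3,3]=s['position'];return T
E
python3 - <<'E'
import cv2,numpy as np
from h import *
a=cv2.imread("pics/top0.png")
w=cv2.resize(a[230:340,190:260],None,fx=5,fy=5,interpolation=2)
c=cv2.resize(a[190:260,300:385],None,fx=5,fy=5,interpolation=2)
o=np.zeros((550,790,3),np.uint8);o[:550,:350]=w;o[:350,360:785]=c
o=cv2.convertScaleAbs(o,alpha=1.5)
cv2.imwrite("pics/crop0.png",o)
print(ray("top",[[222,252],[215,328]],.016),ray("top",[[343,226]],.056),ray("top",[[275,179],[279,279],[279,308],[341,152]],.03))
E
```

```text
[[0.55898217 0.22854476 0.016     ]
 [0.38431208 0.24076795 0.016     ]] [[ 0.61142026 -0.05383763  0.056     ]] [[ 0.7290989   0.10401277  0.03      ]
 [ 0.49430839  0.0932328   0.03      ]
 [ 0.42873599  0.09285642  0.03      ]
 [ 0.79281979 -0.05197643  0.03      ]]
```

View pics/crop0.png

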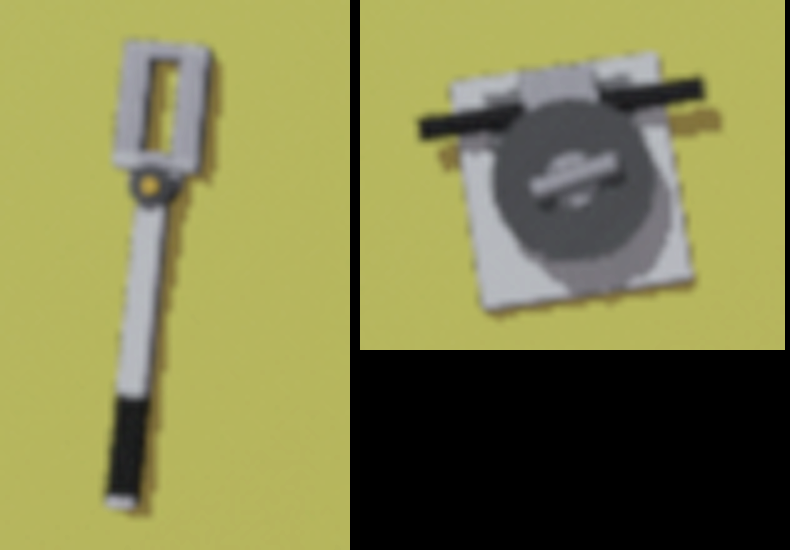

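The zoom (5x) shows head corners at (125,40), (212,47), (200,170), (113,162), the knuckle at (150,185), and the handle end at (121,503). The tab's top runs from (532,186) to (617,160), and the barrel lies toward image top.

Run:
```python
from h import *
f=lambda p,x0,y0:(np.array(p,float)+.5)/5-.5+[x0,y0]
P=ray("top",f([[125,40],[212,47],[200,170],[113,162],[150,185],[121,500]],190,230),.016)[:,:2]
c=P[:4].mean(0);print("head",c,"knuckle",P[4],"end",P[5],[np.linalg.norm(P[i]-c)for i in(4,5)])
d=c-P[5];yaw=np.degrees(np.arctan2(d[1],d[0]));d/=np.linalg.norm(d);print("yaw",yaw,"grip",c-.09*d)
t=ray("top",f([[532,186],[617,160]],300-72,190),.056)[:,:2];e=t[1]-t[0];print("tab",t.mean(0),np.linalg.norm(e),np.degrees(np.arctan2(e[1],e[0])))
s=status.observe();g=c-.09*d
R=np.array(s['eef_rot']);x=np.degrees(np.arctan2(R[1,0],R[0,0]))
print("toolx yaw",x,"rz tool",-(yaw-x),"tool-frame shift to grip",R.T@(np.r_[g,0.23]-s['position']))
```

```text
head [0.56249006 0.22839007] knuckle [0.5248632  0.23340166] end [0.38072625 0.24343887] [np.float64(0.03795914814212217), np.float64(0.1823857175969463)]
yaw -4.732906203531517 grip [0.47279695 0.23581605]
tab [ 0.61555832 -0.05276581] 0.04028576164209599 -73.33709793718327
toolx yaw 153.42601597901825 rz tool 158.15892218254976 tool-frame shift to grip [-0.31733203 -0.25204614  0.17426725]
```

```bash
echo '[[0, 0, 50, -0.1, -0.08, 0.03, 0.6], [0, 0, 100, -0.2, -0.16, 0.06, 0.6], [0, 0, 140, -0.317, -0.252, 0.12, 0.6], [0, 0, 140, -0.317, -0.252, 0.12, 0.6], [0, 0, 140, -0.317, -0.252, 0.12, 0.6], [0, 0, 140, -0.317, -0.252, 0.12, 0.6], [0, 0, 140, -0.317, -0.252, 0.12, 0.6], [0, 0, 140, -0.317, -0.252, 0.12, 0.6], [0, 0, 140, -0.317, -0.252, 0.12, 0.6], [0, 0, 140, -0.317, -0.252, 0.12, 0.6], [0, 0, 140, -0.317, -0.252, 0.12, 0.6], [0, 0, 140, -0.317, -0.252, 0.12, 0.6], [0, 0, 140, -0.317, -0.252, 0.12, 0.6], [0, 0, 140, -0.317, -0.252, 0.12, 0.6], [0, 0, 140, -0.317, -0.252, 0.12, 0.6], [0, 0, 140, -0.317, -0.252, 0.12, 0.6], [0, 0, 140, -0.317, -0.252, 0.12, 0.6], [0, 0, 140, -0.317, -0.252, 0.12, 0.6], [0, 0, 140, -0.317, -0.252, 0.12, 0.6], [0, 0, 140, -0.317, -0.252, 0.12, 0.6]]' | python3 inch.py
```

```text
refused: ROWS must be rows with the three-number parts in brackets of their own. Nothing was moved.
```

The call was refused and nothing moved: it wants rows with the three-number parts in brackets of their own. Same move again in that form.

```bash
echo '[[[0, 0, 50], [-0.1, -0.08, 0.03], 0.6], [[0, 0, 100], [-0.2, -0.16, 0.06], 0.6], [[0, 0, 140], [-0.317, -0.252, 0.12], 0.6], [[0, 0, 140], [-0.317, -0.252, 0.12], 0.6], [[0, 0, 140], [-0.317, -0.252, 0.12], 0.6], [[0, 0, 140], [-0.317, -0.252, 0.12], 0.6], [[0, 0, 140], [-0.317, -0.252, 0.12], 0.6], [[0, 0, 140], [-0.317, -0.252, 0.12], 0.6], [[0, 0, 140], [-0.317, -0.252, 0.12], 0.6], [[0, 0, 140], [-0.317, -0.252, 0.12], 0.6], [[0, 0, 140], [-0.317, -0.252, 0.12], 0.6], [[0, 0, 140], [-0.317, -0.252, 0.12], 0.6], [[0, 0, 140], [-0.317, -0.252, 0.12], 0.6], [[0, 0, 140], [-0.317, -0.252, 0.12], 0.6], [[0, 0, 140], [-0.317, -0.252, 0.12], 0.6], [[0, 0, 140], [-0.317, -0.252, 0.12], 0.6], [[0, 0, 140], [-0.317, -0.252, 0.12], 0.6], [[0, 0, 140], [-0.317, -0.252, 0.12], 0.6], [[0, 0, 140], [-0.317, -0.252, 0.12], 0.6], [[0, 0, 140], [-0.317, -0.252, 0.12], 0.6]]' | python3 inch.py
echo '[[[0, 0, 7], [0, 0, 0], 0.6], [[0, 0, 14], [0, 0, 0], 0.6], [[0, 0, 18.2], [0, 0, 0], 0.6], [[0, 0, 18.2], [0, 0, 0], 0.6], [[0, 0, 18.2], [0, 0, 0], 0.6], [[0, 0, 18.2], [0, 0, 0], 0.6]]' | python3 inch.py
python3 - <<'E'
from h import *
s=status.observe();print(s['joint_positions'],s['wrist_force']);np.save('T1.npy',tool(s));a=imaging.grab_frame("wrist");cv2.imwrite("pics/w1.png",a[:,:,::-1])
E
```

```text
time: 1.77
position: [0.4725, 0.2366, 0.2844]
eef_rot: [[0.974, 0.226, -0.0], [0.226, -0.974, -0.0], [-0.001, 0.0, -1.0]]
wrist_force: [-0.0, 0.4, -0.3]
finger_gap: 0.602
finger_force: 0.0
time: 2.27
position: [0.4727, 0.2366, 0.2846]
eef_rot: [[0.997, -0.081, -0.0], [-0.081, -0.997, -0.0], [-0.0, 0.0, -1.0]]
wrist_force: [0.1, -0.1, -0.3]
finger_gap: 0.602
finger_force: 0.0
[ -66.41752876   28.1241798    42.72689246  117.33815805  -27.11607834
   44.56216071 -101.83235434] [ 0.13125668 -0.09893975 -0.29162121]
```

View pics/w1.png

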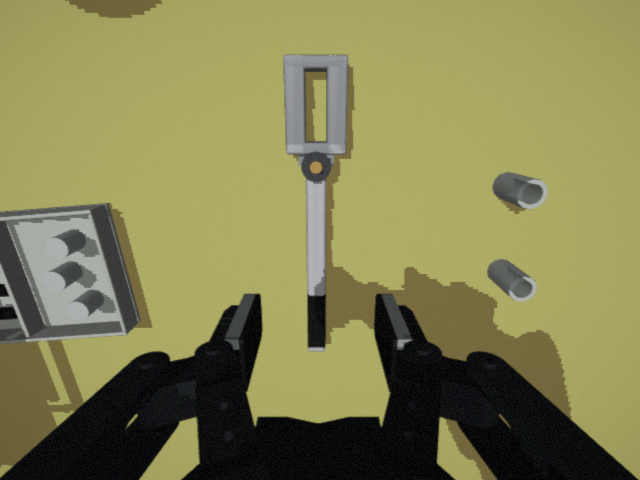

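The wrist view shows the wrench almost vertical in the image, with head corners (284,55), (348,55), (345,153), (287,153), knuckle (316,168), and handle end (316,348). I'll compute the remaining correction to the grasp.

Run:
```python
from h import *
T=np.load('T1.npy')
P=ray("wrist",[[284,55],[348,55],[345,153],[287,153],[316,168],[317,348]],.016,T)
c=P[:4].mean(0);print(c,P[4:],[np.linalg.norm(P[i]-c)for i in(4,5)])
d=c-P[5];d/=np.linalg.norm(d);g=c-.09*d;g[2]=.012+.155
print("yaw",np.degrees(np.arctan2(d[1],d[0])),"tool yaw",np.degrees(np.arctan2(T[1,0],T[0,0])),"shift",T[:3,:3].T@(g-T[:3,3]))
```

```text
[0.56407423 0.23041654 0.016     ] [[0.52519863 0.23365118 0.016     ]
 [0.38293292 0.2446826  0.016     ]] [np.float64(0.03900993676527547), np.float64(0.18170221855717908)]
yaw -4.503120207155302 tool yaw -4.629115396201542 shift [ 0.00163674 -0.00105765  0.11760133]
```

```bash
echo '[[[0, 0, 0], [0.001, -0.001, 0.04], 0.5], [[0, 0, 0], [0.001, -0.001, 0.08], 0.5], [[0, 0, 0], [0.001, -0.001, 0.1], 0.5], [[0, 0, 0], [0.001, -0.001, 0.1075], 0.5], [[0, 0, 0], [0.001, -0.001, 0.1075], 0.5], [[0, 0, 0], [0.001, -0.001, 0.1075], 0], [[0, 0, 0], [0.001, -0.001, 0.1075], 0], [[0, 0, 0], [0.001, -0.001, 0.1075], 0], [[0, 0, 0], [0.001, -0.001, 0.1075], 0], [[0, 0, 0], [0.001, -0.001, 0.1075], 0], [[0, 0, 0], [0.001, -0.001, 0.1075], 0], [[0, 0, 0], [0.001, -0.001, 0.1075], 0], [[0, 0, 0], [0.001, -0.001, 0.1075], 0], [[0, 0, 0], [0.001, -0.001, 0.1075], 0], [[0, 0, 0], [0.001, -0.001, 0.1075], 0]]' | python3 inch.py 90
echo '[[[0, 0, 0], [0, 0, -0.02], 0], [[0, 0, 0], [0, 0, -0.06], 0], [[0, 0, 0], [0, 0, -0.09], 0], [[0, 0, 0], [0, 0, -0.12], 0], [[0, 0, 0], [0, 0, -0.12], 0], [[0, 0, 0], [0, 0, -0.12], 0]]' | python3 inch.py
python3 - <<'E'
from h import *
s=status.observe();print(s['joint_positions'],s['wrist_force']);np.save('T2.npy',tool(s));a=imaging.grab_frame("wrist");cv2.imwrite("pics/w2.png",a[:,:,::-1])
E
```

```text
time: 3.57
position: [0.4746, 0.2376, 0.1791]
eef_rot: [[0.997, -0.083, 0.003], [-0.083, -0.997, 0.002], [0.002, -0.002, -1.0]]
wrist_force: [-1.1, -0.6, 6.8]
finger_gap: 0.132
finger_force: 88.7
time: 4.07
position: [0.4741, 0.2378, 0.2992]
eef_rot: [[0.997, -0.083, 0.003], [-0.083, -0.997, 0.004], [0.003, -0.004, -1.0]]
wrist_force: [-0.3, 0.1, -3.0]
finger_gap: 0.131
finger_force: 88.4
[ -67.65081673   27.0985976    44.25710849  116.67328976  -26.34461677
   46.08741731 -102.57079154] [-0.3418278   0.08245196 -2.96199653]
```

View pics/w2.png

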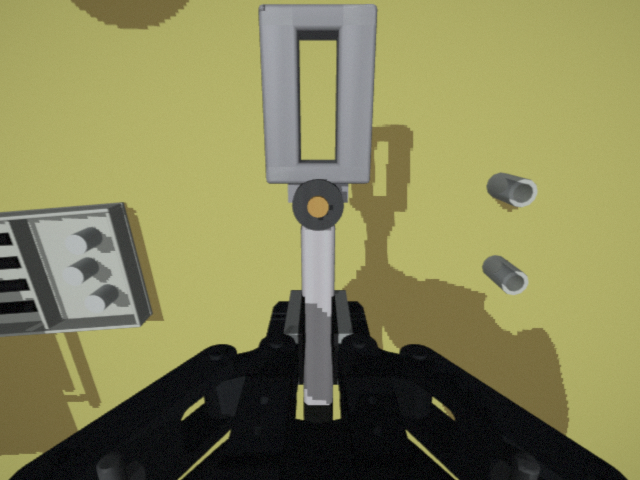

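The wrench is held level in the gripper. Head top corners are at (261,6), (376,6), (371,183), (267,183), and the knuckle is at (318,207). Next I'll check the head pose in the tool frame.

Run:
```python
from h import *
m=imaging.camera_model("wrist");A=m['tool_from_camera'];K=np.array([[m['fx'],0,m['cx']],[0,m['fy'],m['cy']],[0,0,1]])
px=np.array([[261,6],[376,6],[371,183],[267,183]],float)
obj=np.array([[.03,.02,0],[.03,-.02,0],[-.03,-.02,0],[-.03,.02,0]]) # head top, its own frame, z up
ok,r,t=cv2.solvePnP(obj,px,K,None)
R=A[:3,:3]@cv2.Rodrigues(r)[0];print("PnP head top centre tool",A[:3,:3]@t[:,0]+A[:3,3],"axes\n",R.round(3))
P=ray("wrist",px,.1631,np.eye(4));print(P.round(4),P.mean(0))
# target
T=np.load('T2.npy');h=P.mean(0);ux=P[:2].mean(0)-P[2:].mean(0);print("head yaw in tool deg",np.degrees(np.arctan2(ux[1],ux[0])))
tab=np.array([.6156,-.0528]);th=np.radians(180-73.3)
tx=np.array([np.cos(th),np.sin(th)]);ty=np.array([tx[1],-tx[0]]) # tool x,y in world (z down)
g=tab-tx*h[0]-ty*h[1];print("TCP goal",g,"yaw tool now",np.degrees(np.arctan2(T[1,0],T[0,0])))
print("shift",T[:3,:3].T@np.r_[g-T[:2,3],0])
```

```text
PnP head top centre tool [0.08968263 0.00024081 0.16742293] axes
 [[ 0.996 -0.002  0.088]
 [-0.002 -1.     0.008]
 [ 0.088 -0.008 -0.996]]
[[ 0.1177 -0.0186  0.1631]
 [ 0.1177  0.0189  0.1631]
 [ 0.0599  0.02    0.1631]
 [ 0.06   -0.0194  0.1631]] [0.08884637 0.00021202 0.1631    ]
head yaw in tool deg -0.19077078882464044
TCP goal [ 0.64092786 -0.13795998] yaw tool now -4.734559604192531
shift [ 0.19728402  0.36073861 -0.0008598 ]
```

```bash
echo '[[[0, 0, -3], [0.005, 0.01, 0], 0], [[0, 0, -9], [0.015, 0.03, 0], 0], [[0, 0, -15], [0.027, 0.05, 0], 0], [[0, 0, -21], [0.038, 0.07, 0], 0], [[0, 0, -27], [0.049, 0.09, 0], 0], [[0, 0, -33], [0.06, 0.11, 0], 0], [[0, 0, -39], [0.071, 0.13, 0], 0], [[0, 0, -45], [0.082, 0.15, 0], 0], [[0, 0, -51], [0.093, 0.17, 0], 0], [[0, 0, -57], [0.104, 0.19, 0], 0], [[0, 0, -63], [0.115, 0.21, 0], 0], [[0, 0, -69], [0.126, 0.23, 0], 0], [[0, 0, -75], [0.137, 0.25, 0], 0], [[0, 0, -81], [0.148, 0.27, 0], 0], [[0, 0, -87], [0.159, 0.29, 0], 0], [[0, 0, -93], [0.17, 0.31, 0], 0], [[0, 0, -99], [0.18, 0.33, 0], 0], [[0, 0, -105], [0.19, 0.35, 0], 0], [[0, 0, -109], [0.196, 0.358, 0], 0], [[0, 0, -111.4], [0.197, 0.361, 0], 0]]' | python3 inch.py
echo '[[[0, 0, 0], [0, 0, 0], 0], [[0, 0, 0], [0, 0, 0], 0], [[0, 0, 0], [0, 0, 0], 0]]' | python3 inch.py
python3 - <<'E'
from h import *
s=status.observe();print(s['joint_positions'],s['wrist_force']);np.save('T3.npy',tool(s));a=imaging.grab_frame("wrist");cv2.imwrite("pics/w3.png",cv2.convertScaleAbs(a[:,:,::-1],alpha=1.3))
E
```

```text
time: 5.78
position: [0.6398, -0.1417, 0.2951]
eef_rot: [[-0.286, 0.958, -0.002], [0.958, 0.286, -0.001], [-0.0, -0.002, -1.0]]
wrist_force: [-0.3, 0.2, -2.6]
finger_gap: 0.129
finger_force: 88.4
time: 6.03
position: [0.6396, -0.1379, 0.2959]
eef_rot: [[-0.286, 0.958, -0.002], [0.958, 0.286, 0.001], [0.002, -0.002, -1.0]]
wrist_force: [-0.8, 1.0, -2.6]
finger_gap: 0.128
finger_force: 88.4
[ -4.01434307  32.4435939   15.03730526  98.19104786 -10.38597357
  50.85455811  31.97277015] [-0.76822426  1.02591754 -2.57154393]
```

View pics/w3.png

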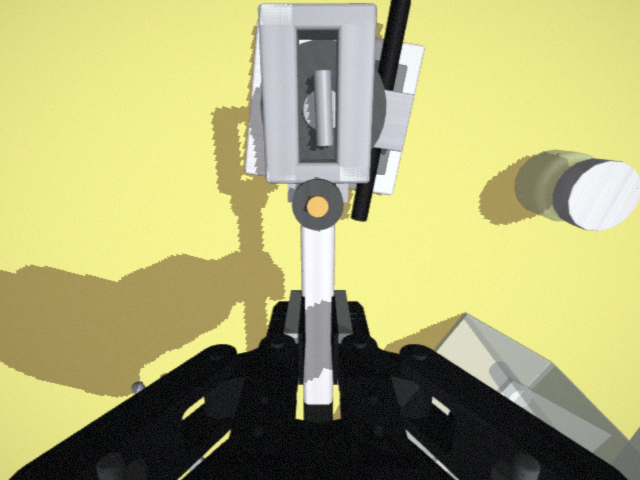

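The tab is visible through the slot. Its top runs from (323,71) to (325,146) and is centred at about (324,108), against a head centre of about (318,94). Next I'll work out the fine alignment.

Run:
```python
from h import *
T=np.load('T3.npy');a=cv2.cvtColor(cv2.imread("pics/w3.png"),6)
# slot edges & tab edges along rows/cols
for r in(85,110,135):
    print(r,a[r,290:350].tolist())
print('col324',a[55:170,326].tolist()); print('col306',a[20:175,306].tolist())
I=np.eye(4);zt=T[2,3]-.056
p=ray("wrist",[[323,71],[325,146],[315,71],[331,71],[333,146],[318,146]],zt,I)
print(p.round(4),p[2:].mean(0)); u=p[0]-p[1];print("len",np.linalg.norm(u),"ang",np.degrees(np.arctan2(u[1],u[0])))
```

```text
85 [202, 203, 206, 204, 195, 189, 168, 129, 103, 94, 89, 90, 94, 95, 96, 94, 89, 69, 62, 56, 56, 52, 52, 59, 86, 109, 130, 146, 161, 169, 183, 187, 200, 213, 224, 216, 198, 181, 174, 160, 145, 107, 91, 92, 90, 88, 80, 88, 125, 157, 176, 192, 197, 205, 204, 206, 207, 207, 209, 209]
110 [202, 203, 208, 203, 202, 189, 181, 149, 109, 91, 92, 93, 87, 142, 185, 196, 185, 151, 130, 124, 123, 120, 126, 124, 112, 98, 113, 129, 150, 162, 171, 182, 188, 201, 214, 223, 208, 199, 183, 173, 157, 147, 181, 199, 200, 143, 92, 103, 136, 166, 183, 196, 200, 203, 206, 206, 205, 208, 211, 211]
135 [196, 202, 204, 204, 203, 196, 188, 171, 127, 99, 94, 95, 93, 96, 96, 97, 97, 96, 88, 77, 63, 53, 57, 56, 56, 61, 82, 109, 132, 146, 160, 174, 183, 187, 198, 211, 213, 208, 190, 180, 172, 155, 132, 105, 93, 77, 86, 110, 145, 168, 193, 201, 203, 206, 207, 205, 203, 207, 207, 209]
col324 [94, 95, 99, 96, 96, 92, 88, 94, 92, 88, 90, 94, 91, 95, 109, 165, 190, 192, 189, 188, 192, 192, 193, 195, 199, 197, 195, 192, 196, 198, 198, 198, 199, 199, 199, 202, 200, 200, 198, 202, 205, 207, 199, 203, 206, 204, 207, 205, 2
[... 544 characters left out ...]
91, 90, 91, 94, 94, 93, 92, 93, 85, 73, 71, 62, 60, 62, 89, 96, 95, 91, 93, 72, 69, 65, 88, 90, 94, 98, 111, 153, 175, 180, 153, 144, 143, 194, 196, 200, 193, 195, 194, 185, 162, 191, 198, 197, 197, 196, 194, 188, 175, 162, 118, 84, 75, 90, 94, 90, 93, 88, 95, 94, 90, 98, 96, 97, 97, 99, 97, 96, 96, 96, 92, 96, 94, 89, 89, 94, 90, 91, 93, 94, 88, 88, 90, 91, 92, 89, 88, 89, 85, 79, 82, 105, 153, 175, 185, 194, 200, 202, 200, 199, 199, 198, 194, 193]
[[ 0.1079  0.0033  0.2399]
 [ 0.0683  0.0047  0.2399]
 [ 0.1079 -0.001   0.2399]
 [ 0.1078  0.0077  0.2399]
 [ 0.0683  0.0093  0.2399]
 [ 0.0683  0.0006  0.2399]] [0.08808493 0.00413461 0.23993794]
len 0.039555248669302524 ang -1.9180711088378122
```

Run:
```python
from h import *
m=imaging.camera_model("wrist");A=m['tool_from_camera'];K=np.array([[m['fx'],0,m['cx']],[0,m['fy'],m['cy']],[0,0,1]])
for nm,px in(("w1",[[284,55],[348,55],[345,153],[287,153]]),("w2",[[261,6],[376,6],[371,183],[267,183]])):
    obj=np.array([[.03,.02,0],[.03,-.02,0],[-.03,-.02,0],[-.03,.02,0]])
    ok,r,t=cv2.solvePnP(obj,np.array(px,float),K,None)
    R=A[:3,:3]@cv2.Rodrigues(r)[0];print(nm,A[:3,:3]@t[:,0]+A[:3,3],R[:,0].round(3),R[:,2].round(3))
a=imaging.grab_frame("scene");c=a[180:340,210:370];cv2.imwrite("pics/s3.png",cv2.convertScaleAbs(cv2.resize(c[:,:,::-1],None,fx=3.75,fy=3.75,interpolation=2),alpha=1.3))
```

```text
w1 [ 0.0913177  -0.00070139  0.27557575] [ 0.998  0.002 -0.06 ] [-0.06  -0.001 -0.998]
w2 [0.08919568 0.00087106 0.16741707] [ 0.996 -0.002  0.088] [ 0.088  0.008 -0.996]
```

View pics/s3.png

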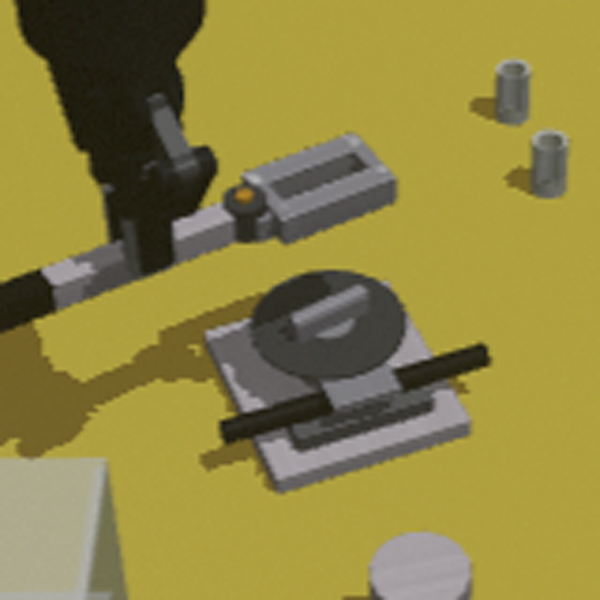

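The scene crop shows the wrench held level above the screw, with no visible droop and the slot roughly aligned with the tab. I'll correct the offset and lower partway.

```bash
echo '[[[0, 0, -1.7], [-0.0007, 0.0064, 0.01], 0], [[0, 0, -1.7], [-0.0007, 0.0064, 0.02], 0], [[0, 0, -1.7], [-0.0007, 0.0064, 0.035], 0], [[0, 0, -1.7], [-0.0007, 0.0064, 0.048], 0], [[0, 0, -1.7], [-0.0007, 0.0064, 0.052], 0], [[0, 0, -1.7], [-0.0007, 0.0064, 0.052], 0], [[0, 0, -1.7], [-0.0007, 0.0064, 0.052], 0], [[0, 0, -1.7], [-0.0007, 0.0064, 0.052], 0]]' | python3 inch.py
python3 - <<'E'
from h import *
s=status.observe();print(s['wrist_force']);np.save('T4.npy',tool(s));a=imaging.grab_frame("wrist");cv2.imwrite("pics/w4f.png",a[:,:,::-1]);cv2.imwrite("pics/w4.png",cv2.convertScaleAbs(cv2.resize(a[0:200,220:420,::-1],None,fx=3,fy=3,interpolation=2),alpha=1.3))
E
```

```text
time: 6.8
position: [0.6467, -0.1377, 0.2459]
eef_rot: [[-0.314, 0.949, 0.001], [0.949, 0.314, -0.0], [-0.001, 0.001, -1.0]]
wrist_force: [0.1, -0.3, -1.4]
finger_gap: 0.129
finger_force: 88.4
[ 0.12186999 -0.30744133 -1.40750885]
```

View pics/w4.png

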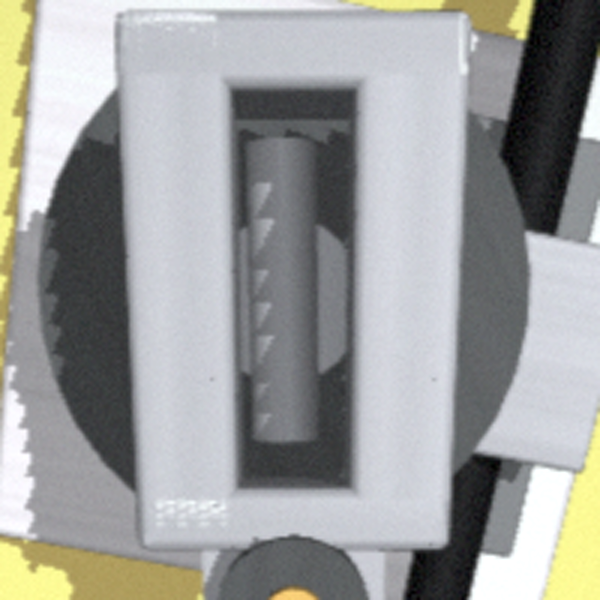

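The tab is inside the slot opening, slightly left of centre. In the 3x crop, the tab spans (247..308,137) to (252..316,440) and the slot spans (233..357,85) to (238..353,490).

Run:
```python
from h import *
T=np.load('T4.npy');I=np.eye(4)
f=lambda p:(np.array(p,float)+.5)/3-.5+[220,0]
def rep(n,p,z):
    q=ray("wrist",f(p),z,I);u=(q[0]+q[1]-q[2]-q[3])/2;print(n,q.mean(0).round(4),"len",np.linalg.norm(u).round(4),"ang",np.degrees(np.arctan2(u[1],u[0])).round(2))
rep("tab",[[247,137],[308,137],[316,440],[252,440]],T[2,3]-.0555)
rep("slot",[[231,85],[359,85],[355,492],[236,492]],.1631)
rep("head",[[117,13],[468,13],[448,548],[143,548]],.1631)
```

```text
tab [ 0.0911 -0.0014  0.1904] len 0.0398 ang -1.06
slot [0.0888 0.0006 0.1631] len 0.0443 ang -0.06
head [0.0888 0.0005 0.1631] len 0.0581 ang -0.31
```

```bash
echo '[[[0, 0, -0.9], [0.0023, -0.0006, 0], 0], [[0, 0, -0.9], [0.0023, -0.0006, 0.003], 0], [[0, 0, -0.9], [0.0023, -0.0006, 0.006], 0], [[0, 0, -0.9], [0.0023, -0.0006, 0.009], 0], [[0, 0, -0.9], [0.0023, -0.0006, 0.012], 0], [[0, 0, -0.9], [0.0023, -0.0006, 0.014], 0], [[0, 0, -0.9], [0.0023, -0.0006, 0.016], 0], [[0, 0, -0.9], [0.0023, -0.0006, 0.016], 0], [[0, 0, -0.9], [0.0023, -0.0006, 0.016], 0]]' | python3 inch.py
python3 - <<'E'
from h import *
s=status.observe();print(s['wrist_force'],s['wrist_torque']);np.save('T5.npy',tool(s));a=imaging.grab_frame("wrist");cv2.imwrite("pics/w5.png",cv2.convertScaleAbs(cv2.resize(a[0:200,220:420,::-1],None,fx=3,fy=3,interpolation=2),alpha=1.3))
E
```

```text
time: 7.6
position: [0.6451, -0.1356, 0.229]
eef_rot: [[-0.329, 0.944, -0.0], [0.944, 0.329, 0.0], [0.0, -0.0, -1.0]]
wrist_force: [0.3, -0.0, -2.2]
finger_gap: 0.13
finger_force: 88.4
[ 0.28946511 -0.00612027 -2.24569445] [-0.10573198  0.00430522 -0.01473909]
```

View pics/w5.png

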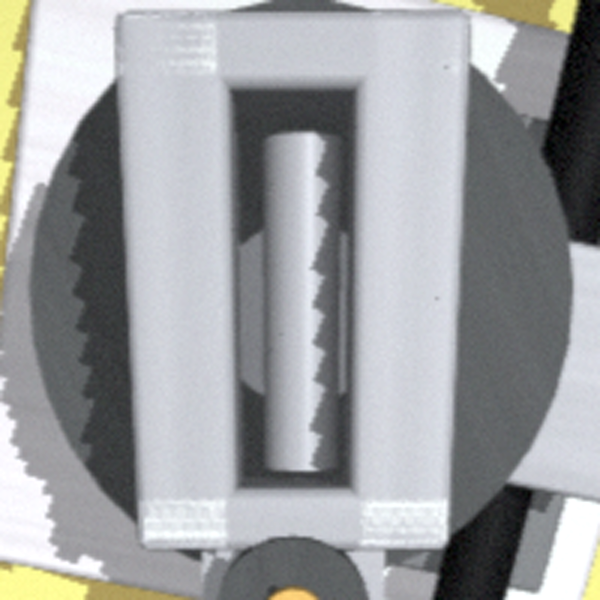

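The slot has entered around the tab without contact: tab 265..340 within slot 233..357. I'll make a small trim, then the final descent.

```bash
echo '[[[0, 0, 0], [-0.001, 0.0008, 0], 0], [[0, 0, 0], [-0.001, 0.0008, 0.002], 0], [[0, 0, 0], [-0.001, 0.0008, 0.004], 0], [[0, 0, 0], [-0.001, 0.0008, 0.006], 0], [[0, 0, 0], [-0.001, 0.0008, 0.007], 0], [[0, 0, 0], [-0.001, 0.0008, 0.007], 0], [[0, 0, 0], [-0.001, 0.0008, 0.007], 0]]' | python3 inch.py
echo '[[[0, 0, 0], [0, 0, 0.0005], 0], [[0, 0, 0], [0, 0, 0.001], 0], [[0, 0, 0], [0, 0, 0.0015], 0], [[0, 0, 0], [0, 0, 0.0015], 0], [[0, 0, 0], [0, 0, 0.0015], 0]]' | python3 inch.py
```

```text
time: 8.23
position: [0.6461, -0.1362, 0.2221]
eef_rot: [[-0.329, 0.944, -0.0], [0.944, 0.329, 0.0], [0.0, -0.0, -1.0]]
wrist_force: [-0.2, 0.2, -2.9]
finger_gap: 0.132
finger_force: 88.4
time: 8.65
position: [0.6462, -0.1363, 0.221]
eef_rot: [[-0.329, 0.944, 0.0], [0.944, 0.329, 0.0], [0.0, 0.0, -1.0]]
wrist_force: [-1.9, -0.2, 2.1]
finger_gap: 0.129
finger_force: 88.9
```

```bash
echo '[[[0, 0, 0], [0, 0, -0.0005], 0.25], [[0, 0, 0], [0, 0, -0.0005], 0.35], [[0, 0, 0], [0, 0, -0.0005], 0.35], [[0, 0, 0], [0, 0, 0.001], 0.35], [[0, 0, 0], [0, 0, 0.002], 0.35], [[0, 0, 0], [0, 0, 0.002], 0.35], [[0, 0, 0], [0, 0, 0.002], 0.35], [[0, 0, 0], [0, 0, 0.002], 0.35]]' | python3 inch.py
python3 - <<'E'
from h import *
s=status.observe();print(s['joint_positions'],s['wrist_force'],s['wrist_torque']);np.save('T6.npy',tool(s));a=imaging.grab_frame("wrist");cv2.imwrite("pics/w6.png",cv2.convertScaleAbs(a[:,:,::-1],alpha=1.3))
E
```

```text
time: 9.32
position: [0.6462, -0.1362, 0.2186]
eef_rot: [[-0.329, 0.944, -0.0], [0.944, 0.329, -0.0], [0.0, -0.0, -1.0]]
wrist_force: [-0.7, -0.3, -0.2]
finger_gap: 0.353
finger_force: 0.0
[ -2.5113998   38.4892248   12.75869136  99.37601374 -11.53367704
  43.41777067  35.1999418 ] [-0.7302623  -0.32343313 -0.15494979] [ 0.02713803 -0.00059975  0.03206057]
```

View pics/w6.png

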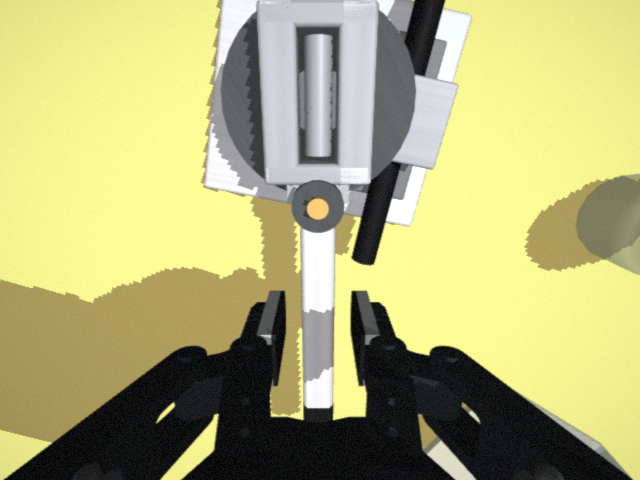

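The wrist view shows the head seated around the tab: tab centre (318,95), slot centre (318,95), handle straight, fingers clear on both sides. Next I'll bring the pushing pad up to the handle, then swing clockwise around the screw axis at (0.089, 0) in the tool frame.

```bash
echo '[[[0, 0, 0], [0, -0.003, 0], 0.35], [[0, 0, 0], [0, -0.006, 0], 0.35], [[0, 0, 0], [0, -0.008, 0], 0.35], [[0, 0, 0], [0, -0.008, 0], 0.35]]' | python3 inch.py
echo '[[[0, 0, 1], [0, -0.0016, 0], 0.35], [[0, 0, 2], [0.0001, -0.0031, 0], 0.35], [[0, 0, 3], [0.0001, -0.0047, 0], 0.35], [[0, 0, 4], [0.0002, -0.0062, 0], 0.35], [[0, 0, 5], [0.0003, -0.0078, 0], 0.35], [[0, 0, 6], [0.0005, -0.0093, 0], 0.35], [[0, 0, 7], [0.0007, -0.0108, 0], 0.35], [[0, 0, 8], [0.0009, -0.0124, 0], 0.35], [[0, 0, 8], [0.0009, -0.0124, 0], 0.35], [[0, 0, 8], [0.0009, -0.0124, 0], 0.35]]' | python3 inch.py
cat > m.py <<'E'
# wrench angle as seen by the wrist camera: knuckle (orange dot) and handle axis in the tool frame, screw tab direction
from h import *
s=status.observe();T=tool(s);a=imaging.grab_frame("wrist");I=np.eye(4);cv2.imwrite("pics/w_%.2f.png"%s['time'],a[:,:,::-1])
h=cv2.cvtColor(a,cv2.COLOR_RGB2HSV);o=cv2.inRange(h,(8,150,120),(19,255,255));o[:140]=0;o[280:]=0;o[:,:230]=0;o[:,420:]=0
n,l,st,ce=cv2.connectedComponentsWithStats(o);k=1+np.argmax(st[1:,4]);u=ce[k]
w=(h[:,:,1]<60).astype(np.uint8)
pts=[]
for r in range(235,290,5):
    c=np.flatnonzero(w[r,int(u[0])-45:int(u[0])+46])+int(u[0])-45
    if len(c)>8:
        g=np.split(c,np.flatnonzero(np.diff(c)>2)+1);g=max(g,key=len);pts.append([g.mean(),r])
zt=T[2,3]-.058
p=ray("wrist",pts,zt,I);ln=np.polyfit(p[:,0],p[:,1],1);kn=ray("wrist",u,zt,I)[0]
C=np.array([.089+0,0.]) 
print("t %.2f"%s['time'],"F",s['wrist_force'].round(2),"Mz %.3f"%s['wrist_torque'][2],"toolyaw %.1f"%np.degrees(np.arctan2(T[1,0],T[0,0])))
hy=np.degrees(np.arctan(ln[0]));print("npx",st[k,4],"knuckle",u.round(1),kn.round(4),"handle ang in tool %.2f"%hy,"handle world %.2f"%(np.degrees(np.arctan2(T[1,0],T[0,0]))-hy),"knuckle world",(T@np.r_[kn,1])[:2].round(4))
E
python3 m.py
```

```text
time: 9.7
position: [0.6381, -0.1393, 0.2187]
eef_rot: [[-0.329, 0.944, -0.0], [0.944, 0.329, -0.0], [-0.0, -0.0, -1.0]]
wrist_force: [-0.7, -0.4, -0.3]
finger_gap: 0.349
finger_force: 0.0
time: 10.53
position: [0.6266, -0.142, 0.2187]
eef_rot: [[-0.195, 0.981, -0.0], [0.981, 0.195, -0.0], [0.0, -0.0, -1.0]]
wrist_force: [1.4, 1.0, 0.5]
finger_gap: 0.345
finger_force: 0.5Traceback (most recent call last):
  File "m.py", line 5, in <module>
    n,l,st,ce=cv2.connectedComponentsWithStats(o);k=1+np.argmax(st[1:,4]);u=ce[k]
                                                      ~~~~~~~~~^^^^^^^^^^
    return _wrapfunc(a, 'argmax', axis=axis, out=out, **kwds)
    return bound(*args, **kwds)
ValueError: attempt to get argmax of an empty sequence
```

```bash
python3 - <<'E'
import cv2,glob
a=cv2.imread(sorted(glob.glob("pics/w_*.png"))[-1]) ;
E
ls pics
python3 - <<'E'
from h import *
a=cv2.imread("pics/w2.png");h=cv2.cvtColor(a,40);print(h[207,318],h[207,305],h[240,318],h[100,500])
a=cv2.imread("pics/w_10.53.png");h=cv2.cvtColor(a,40);print(h[185:225:5,300:360:6].tolist())
T=np.load('T6.npy');print((T@np.array([.089,.0003,0,1]))[:2])
E
```

```text
crop0.png
s3.png
scene0.png
top0.png
w1.png
w2.png
w3.png
w4.png
w4f.png
w5.png
w6.png
w_10.53.png
[ 19 133 180] [105   8  68] [130   8 182] [ 29 106 176]
[[[110, 13, 58], [130, 14, 56], [111, 11, 161], [105, 5, 99], [100, 10, 77], [110, 20, 77], [98, 13, 80], [100, 10, 74], [113, 13, 80], [90, 10, 76]], [[135, 12, 124], [120, 8, 125], [115, 12, 127], [102, 18, 71], [105, 7, 76], [102, 17, 75], [108, 16, 81], [100, 10, 74], [100, 10, 75], [100, 10, 77]], [[120, 6, 124], [135, 8, 126], [105, 15, 99], [105, 13, 78], [98, 14, 75], [96, 18, 71], [21, 23, 78], [23, 26, 78], [98, 13, 76], [114, 17, 76]], [[120, 8, 128], [128, 8, 129], [128, 11, 90], [100, 10, 78], [100, 10, 75], [20, 116, 79], [20, 132, 195], [20, 132, 193], [20, 106, 108], [90, 3, 76]], [[24, 120, 136], [23, 121, 135], [24, 89, 109], [96, 16, 78], [108, 17, 77], [20, 134, 189], [20, 132, 193], [20, 131, 195], [20, 130, 194], [90, 10, 73]], [[24, 119, 137], [23, 123, 135], [24, 110, 132], [113, 13, 78], [120, 14, 54], [19, 133, 190], [20, 131, 193], [20, 134, 196], [20, 133, 194], [100, 10, 76]], [[24, 121, 135], [23, 116, 138], [30, 104, 197], [98, 13, 79], [110, 10, 77], [105, 11, 46], [20, 134, 192], [20, 132, 193], [45, 7, 78], [105, 14, 75]], [[24, 123, 133], [24, 119, 135], [26, 115, 149], [32, 41, 99], [102, 16, 78], [98, 13, 78], [100, 10, 78], [105, 14, 75], [90, 7, 73], [100, 10, 78]]]
[ 0.61718545 -0.05210319]
```

```bash
sed -i 's/(8,150,120),(19,255,255)/(17,112,140),(21,255,255)/' m.py
cat >> m.py <<'E'
v=np.array([.6172,-.0521])-(T@np.r_[kn,1])[:2];ha=np.degrees(np.arctan2(v[1],v[0]));print("head world %.2f r %.4f kink(rad) %.3f"%(ha,np.hypot(*v),np.radians(ha-(np.degrees(np.arctan2(T[1,0],T[0,0]))-hy))))
E
python3 m.py
echo '[[[0, 0, 1], [0, -0.0016, 0], 0.35], [[0, 0, 2], [0.0001, -0.0031, 0], 0.35], [[0, 0, 3], [0.0001, -0.0047, 0], 0.35], [[0, 0, 4], [0.0002, -0.0062, 0], 0.35], [[0, 0, 5], [0.0003, -0.0078, 0], 0.35], [[0, 0, 6], [0.0005, -0.0093, 0], 0.35], [[0, 0, 6], [0.0005, -0.0093, 0], 0.35], [[0, 0, 6], [0.0005, -0.0093, 0], 0.35]]' | python3 inch.py
python3 m.py
```

```text
t 10.58 F [ 1.18  0.51 -0.24] Mz 0.021 toolyaw 101.2
npx 352 knuckle [339.1 206.6] [0.0509 0.0086 0.1607] handle ang in tool 0.35 handle world 100.89 knuckle world [ 0.6251 -0.0905]
head world 101.61 r 0.0392 kink(rad) 0.013
time: 11.3
position: [0.6172, -0.1437, 0.2187]
eef_rot: [[-0.091, 0.996, -0.0], [0.996, 0.091, -0.0], [-0.0, -0.0, -1.0]]
wrist_force: [-0.2, 1.2, 0.4]
finger_gap: 0.351
finger_force: 0.4
t 11.30 F [-0.24  1.18  0.35] Mz -0.008 toolyaw 95.2
npx 353 knuckle [339.2 203.8] [0.0521 0.0086 0.1607] handle ang in tool 0.38 handle world 94.83 knuckle world [ 0.6209 -0.0911]
head world 95.49 r 0.0392 kink(rad) 0.012
```

```bash
echo '[[[0, 0, 1], [0, -0.0016, 0], 0.35], [[0, 0, 2], [0.0001, -0.0031, 0], 0.35], [[0, 0, 3], [0.0001, -0.0047, 0], 0.35], [[0, 0, 4], [0.0002, -0.0062, 0], 0.35], [[0, 0, 5], [0.0003, -0.0078, 0], 0.35], [[0, 0, 6], [0.0005, -0.0093, 0], 0.35], [[0, 0, 6], [0.0005, -0.0093, 0], 0.35], [[0, 0, 6], [0.0005, -0.0093, 0], 0.35]]' | python3 inch.py
python3 m.py
```

```text
time: 12.02
position: [0.6079, -0.144, 0.2187]
eef_rot: [[0.014, 1.0, -0.0], [1.0, -0.014, -0.0], [-0.0, -0.0, -1.0]]
wrist_force: [0.4, 0.9, 0.7]
finger_gap: 0.355
finger_force: 0.3
t 12.02 F [0.37 0.92 0.72] Mz -0.001 toolyaw 89.2
npx 358 knuckle [338.9 201.8] [0.0529 0.0084 0.1607] handle ang in tool -0.23 handle world 89.44 knuckle world [ 0.617  -0.0913]
head world 89.64 r 0.0392 kink(rad) 0.004
```

```bash
echo '[[[0, 0, 1], [0, -0.0016, 0], 0.35], [[0, 0, 2], [0.0001, -0.0031, 0], 0.35], [[0, 0, 3], [0.0001, -0.0047, 0], 0.35], [[0, 0, 3], [0.0001, -0.0047, 0], 0.35], [[0, 0, 3], [0.0001, -0.0047, 0], 0.35]]' | python3 inch.py
python3 m.py
```

```text
time: 12.48
position: [0.6032, -0.1437, 0.2186]
eef_rot: [[0.066, 0.998, -0.0], [0.998, -0.066, -0.0], [-0.0, -0.0, -1.0]]
wrist_force: [0.4, 0.1, -0.8]
finger_gap: 0.346
finger_force: 0.3
t 12.48 F [ 0.41  0.12 -0.77] Mz 0.033 toolyaw 86.2
npx 360 knuckle [338.5 201. ] [0.0532 0.0083 0.1606] handle ang in tool -0.03 handle world 86.24 knuckle world [ 0.6149 -0.0911]
head world 86.63 r 0.0391 kink(rad) 0.007
```

```bash
echo '[[[0, 0, 1], [0, -0.0016, 0], 0.35], [[0, 0, 2], [0.0001, -0.0031, 0], 0.35], [[0, 0, 3], [0.0001, -0.0047, 0], 0.35], [[0, 0, 4], [0.0002, -0.0062, 0], 0.35], [[0, 0, 5], [0.0003, -0.0078, 0], 0.35], [[0, 0, 5], [0.0003, -0.0078, 0], 0.35], [[0, 0, 5], [0.0003, -0.0078, 0], 0.35]]' | python3 inch.py
python3 m.py
```

```text
time: 13.12
position: [0.5954, -0.1429, 0.2187]
eef_rot: [[0.153, 0.988, -0.0], [0.988, -0.153, -0.0], [-0.0, -0.0, -1.0]]
wrist_force: [0.2, 0.3, -0.2]
finger_gap: 0.349
finger_force: 0.3
t 13.12 F [ 0.23  0.29 -0.17] Mz 0.018 toolyaw 81.2
npx 358 knuckle [338.1 199. ] [0.054  0.0081 0.1607] handle ang in tool -0.07 handle world 81.29 knuckle world [ 0.6116 -0.0907]
head world 81.79 r 0.0390 kink(rad) 0.009
```

```bash
echo '[[[0, 0, 1], [0, -0.0016, 0], 0.35], [[0, 0, 2], [0.0001, -0.0031, 0], 0.35], [[0, 0, 3], [0.0001, -0.0047, 0], 0.35], [[0, 0, 4], [0.0002, -0.0062, 0], 0.35], [[0, 0, 5], [0.0003, -0.0078, 0], 0.35], [[0, 0, 5], [0.0003, -0.0078, 0], 0.35], [[0, 0, 5], [0.0003, -0.0078, 0], 0.35]]' | python3 inch.py
python3 m.py
```

```text
time: 13.75
position: [0.5877, -0.1414, 0.2187]
eef_rot: [[0.238, 0.971, -0.001], [0.971, -0.238, -0.0], [-0.0, -0.0, -1.0]]
wrist_force: [1.3, 0.2, -0.4]
finger_gap: 0.349
finger_force: 0.3
t 13.75 F [ 1.26  0.23 -0.41] Mz -0.025 toolyaw 76.2
npx 365 knuckle [337.6 197.4] [0.0547 0.0079 0.1607] handle ang in tool -0.81 handle world 77.03 knuckle world [ 0.6083 -0.0902]
head world 76.92 r 0.0391 kink(rad) -0.002
```

```bash
echo '[[[0, 0, 1], [0, -0.0016, 0], 0.35], [[0, 0, 2], [0.0001, -0.0031, 0], 0.35], [[0, 0, 3], [0.0001, -0.0047, 0], 0.35], [[0, 0, 4], [0.0002, -0.0062, 0], 0.35], [[0, 0, 5], [0.0003, -0.0078, 0], 0.35], [[0, 0, 5], [0.0003, -0.0078, 0], 0.35], [[0, 0, 5], [0.0003, -0.0078, 0], 0.35]]' | python3 inch.py
python3 m.py
```

```text
time: 14.38
position: [0.5803, -0.1392, 0.2187]
eef_rot: [[0.322, 0.947, -0.001], [0.947, -0.322, -0.0], [-0.0, -0.0, -1.0]]
wrist_force: [0.8, -0.3, -1.3]
finger_gap: 0.348
finger_force: 0.3
t 14.38 F [ 0.81 -0.3  -1.31] Mz 0.004 toolyaw 71.2
npx 362 knuckle [337.  195.8] [0.0553 0.0076 0.1607] handle ang in tool -0.42 handle world 71.65 knuckle world [ 0.6052 -0.0893]
head world 72.09 r 0.0391 kink(rad) 0.008
```

```bash
echo '[[[0, 0, 1], [0, -0.0016, 0], 0.35], [[0, 0, 2], [0.0001, -0.0031, 0], 0.35], [[0, 0, 3], [0.0002, -0.0047, 0], 0.35], [[0, 0, 4], [0.0003, -0.0062, 0], 0.35], [[0, 0, 5], [0.0006, -0.0078, 0], 0.35], [[0, 0, 5], [0.0006, -0.0078, 0], 0.35], [[0, 0, 5], [0.0006, -0.0078, 0], 0.35]]' | python3 inch.py
python3 m.py
```

```text
time: 15.02
position: [0.573, -0.1361, 0.2186]
eef_rot: [[0.403, 0.915, -0.001], [0.915, -0.403, 0.0], [-0.0, -0.001, -1.0]]
wrist_force: [0.4, 0.8, 0.2]
finger_gap: 0.35
finger_force: 0.2
t 15.02 F [0.41 0.83 0.17] Mz 0.040 toolyaw 66.2
npx 359 knuckle [336.2 195. ] [0.0557 0.0073 0.1606] handle ang in tool -1.12 handle world 67.34 knuckle world [ 0.6021 -0.0881]
head world 67.18 r 0.0390 kink(rad) -0.003
```

```bash
echo '[[[0, 0, 1], [0, -0.0016, 0], 0.35], [[0, 0, 2], [0.0001, -0.0031, 0], 0.35], [[0, 0, 3], [0.0002, -0.0047, 0], 0.35], [[0, 0, 4], [0.0003, -0.0062, 0], 0.35], [[0, 0, 5], [0.0006, -0.0078, 0], 0.35], [[0, 0, 5], [0.0006, -0.0078, 0], 0.35], [[0, 0, 5], [0.0006, -0.0078, 0], 0.35]]' | python3 inch.py
python3 m.py
```

```text
time: 15.65
position: [0.5662, -0.1323, 0.2186]
eef_rot: [[0.481, 0.877, -0.001], [0.877, -0.481, 0.0], [-0.0, -0.0, -1.0]]
wrist_force: [0.3, 0.0, 0.3]
finger_gap: 0.349
finger_force: 0.2
t 15.65 F [0.31 0.03 0.27] Mz 0.048 toolyaw 61.2
npx 363 knuckle [335.4 194.4] [0.0559 0.007  0.1606] handle ang in tool -0.86 handle world 62.09 knuckle world [ 0.5991 -0.0867]
head world 62.40 r 0.0390 kink(rad) 0.005
```

```bash
echo '[[[0, 0, 1], [0, -0.0016, 0], 0.35], [[0, 0, 2], [0.0001, -0.0031, 0], 0.35], [[0, 0, 3], [0.0002, -0.0047, 0], 0.35], [[0, 0, 4], [0.0003, -0.0062, 0], 0.35], [[0, 0, 5], [0.0006, -0.0078, 0], 0.35], [[0, 0, 5], [0.0006, -0.0078, 0], 0.35], [[0, 0, 5], [0.0006, -0.0078, 0], 0.35]]' | python3 inch.py
python3 m.py
```

```text
time: 16.28
position: [0.5597, -0.128, 0.2187]
eef_rot: [[0.556, 0.831, -0.001], [0.831, -0.556, 0.0], [-0.0, -0.001, -1.0]]
wrist_force: [0.3, 0.1, -0.0]
finger_gap: 0.349
finger_force: 0.2
t 16.28 F [ 0.33  0.12 -0.04] Mz -0.004 toolyaw 56.2
npx 365 knuckle [334.6 194. ] [0.0561 0.0066 0.1607] handle ang in tool -1.52 handle world 57.75 knuckle world [ 0.5963 -0.085 ]
head world 57.56 r 0.0390 kink(rad) -0.003
```

```bash
echo '[[[0, 0, 1], [0, -0.0016, 0], 0.35], [[0, 0, 2], [0.0001, -0.0031, 0], 0.35], [[0, 0, 3], [0.0002, -0.0047, 0], 0.35], [[0, 0, 4], [0.0003, -0.0062, 0], 0.35], [[0, 0, 5], [0.0006, -0.0078, 0], 0.35], [[0, 0, 5], [0.0006, -0.0078, 0], 0.35], [[0, 0, 5], [0.0006, -0.0078, 0], 0.35]]' | python3 inch.py
python3 m.py
```

```text
time: 16.92
position: [0.5545, -0.1237, 0.2191]
eef_rot: [[0.627, 0.779, 0.003], [0.779, -0.627, -0.002], [0.0, 0.003, -1.0]]
wrist_force: [3.8, -2.4, -1.3]
finger_gap: 0.35
finger_force: 2.7
t 16.92 F [ 3.77 -2.35 -1.32] Mz 0.035 toolyaw 51.2
npx 358 knuckle [333.  193.7] [0.0562 0.006  0.1611] handle ang in tool -2.49 handle world 53.65 knuckle world [ 0.5948 -0.084 ]
head world 54.92 r 0.0390 kink(rad) 0.022
```

Force has risen to 4.4 N, so the screw has stalled. From here I'll take small steps.

```bash
echo '[[[0, 0, 0], [0, -0.0005, 0], 0.35], [[0, 0, 0], [0, -0.001, 0], 0.35], [[0, 0, 0], [0, -0.0015, 0], 0.35], [[0, 0, 0], [0, -0.002, 0], 0.35], [[0, 0, 0], [0, -0.002, 0], 0.35]]' | python3 inch.py
python3 m.py
```

```text
time: 17.38
position: [0.5518, -0.1221, 0.2187]
eef_rot: [[0.627, 0.779, -0.001], [0.779, -0.627, 0.0], [-0.0, -0.001, -1.0]]
wrist_force: [-0.4, -1.2, 0.5]
finger_gap: 0.352
finger_force: 0.7
t 17.38 F [-0.44 -1.17  0.46] Mz 0.011 toolyaw 51.2
npx 364 knuckle [344.5 192.5] [0.0567 0.0103 0.1607] handle ang in tool 2.34 handle world 48.85 knuckle world [ 0.5953 -0.0844]
head world 55.80 r 0.0390 kink(rad) 0.121
```

```bash
echo '[[[0, 0, 0], [0, -0.0005, 0], 0.35], [[0, 0, 0], [0, -0.001, 0], 0.35], [[0, 0, 0], [0, -0.0015, 0], 0.35], [[0, 0, 0], [0, -0.002, 0], 0.35], [[0, 0, 0], [0, -0.002, 0], 0.35]]' | python3 inch.py
python3 m.py
```

```text
time: 17.85
position: [0.5503, -0.1205, 0.2186]
eef_rot: [[0.626, 0.78, -0.001], [0.78, -0.626, 0.0], [-0.0, -0.001, -1.0]]
wrist_force: [0.4, -0.9, 0.0]
finger_gap: 0.349
finger_force: 0.0
t 17.85 F [ 0.39 -0.89  0.03] Mz -0.009 toolyaw 51.2
npx 362 knuckle [352.9 193.5] [0.0564 0.0135 0.1606] handle ang in tool 7.21 handle world 44.03 knuckle world [ 0.596 -0.085]
head world 57.18 r 0.0391 kink(rad) 0.230
```

Tripped: kink is about 0.23 rad and the pad is unloaded. I'll centre slightly, open, and lift clear.

```bash
echo '[[[0, 0, 0], [0, 0.001, 0], 0.45], [[0, 0, 0], [0, 0.001, 0], 0.55], [[0, 0, 0], [0, 0.001, 0], 0.55], [[0, 0, 0], [0, 0.001, -0.01], 0.55], [[0, 0, 0], [0, 0.001, -0.03], 0.55], [[0, 0, 0], [0, 0.001, -0.06], 0.55], [[0, 0, 0], [0, 0.001, -0.09], 0.55], [[0, 0, 0], [0, 0.001, -0.12], 0.55], [[0, 0, 0], [0, 0.001, -0.12], 0.55], [[0, 0, 0], [0, 0.001, -0.12], 0.55]]' | python3 inch.py
python3 - <<'E'
from h import *
s=status.observe();T=tool(s);a=imaging.grab_frame("wrist");cv2.imwrite("pics/wend.png",a[:,:,::-1])
h=cv2.cvtColor(a,cv2.COLOR_RGB2HSV);o=cv2.inRange(h,(17,112,140),(21,255,255));n,l,st,ce=cv2.connectedComponentsWithStats(o)
k=[i for i in range(1,n) if 30<st[i,4]<600];print([(ce[i].round(1).tolist(),st[i].tolist()) for i in k])
for i in k:
    kn=ray("wrist",ce[i],.058,T)[0];v=np.array([.6172,-.0521])-kn[:2];print(kn,np.hypot(*v),np.degrees(np.arctan2(v[1],v[0])))
    w=(h[:,:,1]<60);u=ce[i];pts=[]
    for r in range(int(u[1])+22,int(u[1])+70,4):
        lo=max(0,int(u[0])-40);c=np.flatnonzero(w[r,lo:int(u[0])+41])+lo
        if len(c)>5: g=max(np.split(c,np.flatnonzero(np.diff(c)>2)+1),key=len);pts.append([g.mean(),r])
    if len(pts)>3:
        p=ray("wrist",pts,.058,T);d=kn-p[-1];print("handle world",np.degrees(np.arctan2(d[1],d[0])), np.degrees(np.arctan(np.polyfit(p[:,0],p[:,1],1)[0])))
E
```

```text
time: 18.73
position: [0.5519, -0.1217, 0.341]
eef_rot: [[0.626, 0.78, 0.004], [0.78, -0.626, 0.0], [0.003, 0.003, -1.0]]
wrist_force: [-0.6, 0.7, 0.4]
finger_gap: 0.557
finger_force: 0.0
[([331.2, 161.0], [326, 156, 11, 11, 93])]
[ 0.59568664 -0.0843115   0.058     ] 0.03873506935161261 56.26190257649601
handle world 43.61934860872687 44.80464547770455
```

Kink holds at about 0.21 rad, the wrench is still on the screw, and the gripper is clear.

```bash
python3 -c "
from station import bot, imaging, status
print(bot.close_job())"
```

```text
the job is handed in; nothing more can be done
None
```

The job is handed in: the wrench was seated on the screw's tab and turned clockwise until it tripped, and it was left kinked at about 0.21 rad on the wrist-camera measurement, with the gripper lifted clear (no verdict came back).

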